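Clear the die off the score screen and raise it to match the clock screen

ROBOT

A 6-joint arm with a two-finger parallel gripper is mounted at the origin on the work surface. World frame = base frame: x ahead of the robot, y to its left, z up, the work surface at z = 0. Lengths are in m, angles in degrees, forces in N, time in s.
With the tool pointing down it reaches from about 0.4 to 0.825 m from the base axis. Payload 7 kg.
Tool frame: the origin (TCP) lies midway between the tips of the shut fingers; the grasp point (between the pads) lies 19 mm behind it; z points along the fingers, y is the direction in which the jaws open and shut (so a half turn about z gives the same grasp; the last joint's range is limited). The gripper opens to 88 mm and grips with 3 to 60 N. Pads are 19 mm wide; open, the fingers measure 130 mm over their backs; the gripper's body (78 mm by 193 mm) begins 47 mm behind the grasp point.
Start: joints at [86.752, 20.546, 0.682, 0, -70.136, -16.507], TCP at [0.228, 0.635, 0.2] pointing down, gripper open.
Joint ranges: [-176.03, 176.03], [-82.01, 121.73], [-58.28, 71.71], [-173.87, 95.51], [-174.79, -0.11], [-173.66, 173.66]. Speed limits (degrees/s): [136.94, 136.94, 172.46, 180, 180, 180].

INTERFACE

Orientations are given as a 3x3 rotation matrix whose columns are the frame's x, y, z axes.
In Python, from rig import robot gives the robot as it stands. Calls block until the motion is done:
- robot.goto(position, orientation): joint-space move of the TCP to a pose.
- robot.servo_line(position, ori=None, speed=0.15): straight line of the TCP; ori=None keeps the orientation; speed is the mean speed in m/s.
- robot.movej(angles): joint-space move.
- robot.move_gripper(opening): opening from 0.0 (shut) to 1.0 (fully open); the grip force is fixed at half the most; returns when the fingers have stopped.
- robot.dwell(seconds).
- robot.ik(position, orientation): joint angles nearest the present ones, or None.
- robot.grab_frame(name): name is "scene" or "top" or "wrist"; returns (picture, depth): 400x640x3 uint8, red, green, blue; 400x640 float32, m along the optical axis (not along the pixel's ray), 0 where there is no reading.
- robot.camera_info(name): a dict with "vfov" (degrees; the focal length in pixels is half the picture's height over the tangent of half this angle, whatever the lens; pixels are square), "cx", "cy" (the principal point, pixels), "view" (4x4, takes a point from world to camera coordinates); the wrist camera has in their place "T_tool_cam" (4x4, takes a point from camera to tool coordinates, whose origin is the TCP and whose axes are the flange's). Camera axes: x right, y down, z forward; pixel columns grow to the right and rows downward; lengths in m; the calibration is good to about 2 mm. A picture is of the moment at which its call begins: read the wrist's pose just before it. camera_info takes no time and is no camera call.
A pose or a line that the arm cannot do raises robot.Unreachable and nothing moves.
- robot.job_done(): hands the job in, once; it reports no verdict.
Readings, each from a call of its own:
- robot.read_t(): time.
- robot.read_qpos(): joint angles.
- robot.read_qvel(): joint speeds.
- robot.read_effort(): joint torques, N m.
- robot.read_position(): TCP position.
- robot.read_tcp_rot(): TCP orientation.
- robot.read_force(): force on the tool from outside, world axes, zero at the start.
- robot.read_ft_torque(): the same for the moment, N m.
- robot.read_grip_width(): opening from 0.0 (shut) to 1.0 (fully open).
Only numpy, scipy, OpenCV 4.12 (cv2) and the standard library are available. Lean on these libraries where they do the work, as an engineer would, in place of code of your own. Each camera call takes 0.05 s, during which the arm holds its last target. There are 200 camera calls.

TASK

The yellow die has been left on the closed score screen (white) of the console: first move it onto the sandstone coaster in the dice pen. Then raise the score screen (the orange tab is for lifting it) until it leans at the same angle as the blue clock screen beside it, and let go. Leave the clock screen as it is and leave everything else, including the coaster, the pen's gate and the other things, where they are.

Things in the scene. Friction and masses are not known exactly. Their poses are not given: they have to be found in the camera images.
- console: Two-screen game console, fixed to the table: black base slab 190 (x) x 430 (y) x 30 mm high, origin at the centre of its underside, x pointing away from its front, z up. A silver strip 60 mm wide (y), 35 mm high in all, runs along its middle. White score screen on its -y half, blue clock screen on its +y half, each hinged along y at x = +80 mm, z = 30 mm, centred at y = -125 and +125 mm.
- score_screen (a joint): Angle of the white score screen: 0 closed flat on the base, growing as its front edge rises; pi/2 upright; stop at 1.9. The hinge is stiff (about 5 N at the tab to raise it): it stays where it is left. It starts closed.
- clock_screen (a joint): Angle of the blue clock screen, same meaning. It starts part-way up (about 0.7 to 1.25) and is equally stiff.
- score_tab (a point): Grip point of the score screen's orange tab, 27 mm out from the screen's front edge. The tab: 18 mm wide (y), 10 mm thick, sticks out 40 mm from the middle of the front edge, mid-thickness 6.5 mm off the hinge's plane. Axes turn with the screen: x from the tab towards the hinge, y along the hinge, z out of the screen's outer face (up when closed).
- score_hinge (a point): On the hinge axis of the score screen, at the middle of its width; the tab's grip point is 182 mm from it along -x and 6.5 mm along +z of the screen. Screen: flat panel 155 mm from hinge to front edge, 160 mm wide, 11 mm thick, its underside 1 mm and its top 12 mm off the hinge's plane. Axes turn with the screen.
- clock_tab (a point): The same point on the clock screen's orange tab, same axes.
- clock_hinge (a point): The same point on the clock screen's hinge axis.
- die_center (a point): Centre of the pearly yellow die, a 24 mm cube with dark pips, 22 g; it starts lying flat on the closed score screen (its underside 42 mm above the table). Axes along its edges.
- coaster: Round sandstone coaster, 84 mm across, 8 mm thick, loose, flat on the pen's floor; origin at the centre of its underside.
- pen: Wooden dice pen, fixed, open on top: 220 (x) x 200 (y) mm outside, floor 8 mm thick, walls 8 mm thick and 35 mm high in all; origin at the centre of its underside. Gate on its -x (front) side.
- gate (a joint): Slide of the pen's dark wooden gate with a brass knob: 0 closed (start), up to 0.06 open.
- owl: Chunky brown ceramic owl, 52 mm across, 61 mm high, loose in the back (+x) part of the pen; origin at the centre of its underside.
- bell_token: Copper bell-shaped token, 32 mm across, 26 mm high, loose in the back part of the pen; origin at the centre of its underside.
- mug: Blue mug, 80 mm across, 90 mm high, behind the pen; origin at the centre of its underside.
- card_box: Red card box lying flat, 92 x 66 x 24 mm; origin at the centre of its underside.
- dice_cup: Dark brown dice cup, 68 mm across, 85 mm high; origin at the centre of its underside.
- die: The same die; origin at the centre of the face it first lies on, 12 mm from its centre.

How it is judged (in metres and radians):
On the way, in this order (a step that is already met when the one before it is completed fails the run):
1. the die lies still on the coaster, released, the score screen still down (horizontal distance between die_center and coaster below 0.034 m and z of die_center in the frame of coaster between 0.016 and 0.024 m and linear speed of die below 0.03 m/s and contact force between die and the fingers below 0.05 N and value of joint score_screen below 0.25 rad), for 0.2 s.
2. the score screen leans as the clock screen does (angle between the x axis of score_tab and the x axis of clock_tab, either way round below 0.14 rad), for 0.2 s.
At the end, for the whole second after the job is handed in: The die rests on the coaster with its centre within 34 mm of the coaster's centre; the score screen leans within 0.14 rad (8 degrees) of the clock screen and is at rest (horizontal distance between die_center and coaster below 0.034 m and z of die_center in the frame of coaster between 0.016 and 0.024 m and angle between the x axis of score_tab and the x axis of clock_tab, either way round below 0.14 rad and linear speed of die below 0.03 m/s and velocity of joint score_screen between -0.05 and 0.05 rad/s); the robot touches nothing.
It fails at once if the clock screen was shifted (its tab moved over 15 mm) (distance of clock_tab from where it was at the start of the episode above 0.015 m).
It fails at once if the coaster was shifted over 30 mm (distance of coaster from where it was at the start of the episode above 0.03 m).
It fails at once if the owl or the bell token was shifted over 30 mm (distance of any of owl, bell_token from where it was at the start of the episode above 0.03 m).
It fails at once if the mug, card box or dice cup was shifted over 30 mm (distance of any of mug, card_box, dice_cup from where it was at the start of the episode above 0.03 m).
It fails at once if the gate was slid open (over 15 mm) (value of joint gate above 0.015 m).
It also fails if it takes over 58 s, if anything falls off the work surface, if the arm or the gripper's body presses on something with over 40 N, if the wrist force passes 120 N, or if a joint passes its speed limit or range.

## Working session

There is one attempt and no reset: what is moved stays moved. The work goes in short steps, each a Python script; the robot and the scene stay as the last script left them, time stands still between calls to the robot, and variables do not carry over. Pictures are saved under pics/ and viewed, about 8 in all and at most 12, crops included, and the job is handed in when it is done.

```bash
ls; mkdir -p pics; cat > h.py <<'E'
import numpy as np, cv2
from rig import robot
def cam(n):
    i=robot.camera_info(n); f=200/np.tan(np.radians(i['vfov'])/2)
    if 'view' in i: M=np.linalg.inv(np.array(i['view']))
    else:
        T=np.eye(4);T[:3,:3]=robot.read_tcp_rot();T[:3,3]=robot.read_position();M=T@np.array(i['T_tool_cam'])
    return f,i['cx'],i['cy'],M
def pts(n,c=None):
    c=c or cam(n); im,d=robot.grab_frame(n)
    v,u=np.mgrid[0:400,0:640]; f,cx,cy,M=c
    P=np.stack([(u-cx)/f*d,(v-cy)/f*d,d],-1)@M[:3,:3].T+M[:3,3]
    P[d<=0]=np.nan
    return im,d,P
def ray(c,u,v,z):
    f,cx,cy,M=c; r=M[:3,:3]@np.array([(u-cx)/f,(v-cy)/f,1]); o=M[:3,3]
    return o+r*(z-o[2])/r[2]
def save(im,p): cv2.imwrite(p,cv2.cvtColor(im,cv2.COLOR_RGB2BGR))
E
python3 - <<'E'
from h import *
for n in('top','scene'):
    c=cam(n); im,d,P=pts(n,c); save(im,f'pics/{n}0.png'); np.savez(f'{n}0',im=im,P=P,d=d)
    print(n,c[0],c[1:3],c[3].round(3).tolist(),{k:v for k,v in robot.camera_info(n).items() if k!='view'})
print(robot.camera_info('wrist'),robot.read_t())
E
```

```text
pics
top 361.25397457476515 (322.70624089133133, 203.0034014824518) [[-0.01, -0.995, 0.096, 0.402], [-1.0, 0.01, 0.001, 0.062], [-0.002, -0.096, -0.995, 1.195], [0.0, 0.0, 0.0, 1.0]] {'vfov': 57.9402066242152, 'cx': 322.70624089133133, 'cy': 203.0034014824518}
scene 380.3107235701941 (315.4448263246133, 200.9162746870843) [[0.771, 0.465, -0.435, 0.985], [0.637, -0.571, 0.519, -0.476], [-0.007, -0.677, -0.736, 0.833], [0.0, 0.0, 0.0, 1.0]] {'vfov': 55.47848737113975, 'cx': 315.4448263246133, 'cy': 200.9162746870843}
{'vfov': 62.80214969821961, 'cx': 323.5748237473284, 'cy': 200.10854604613016, 'T_tool_cam': array([[ 1.02237652e-03, -9.66944618e-01, -2.54984433e-01,
         6.80171271e-02],
       [ 9.99999457e-01,  1.03979384e-03,  6.64860560e-05,
         3.18448363e-04],
       [ 2.00842908e-04, -2.54984363e-01,  9.66945156e-01,
        -1.85296826e-01],
       [ 0.00000000e+00,  0.00000000e+00,  0.00000000e+00,
         1.00000000e+00]])} 0.1
```

View pics/top0.png

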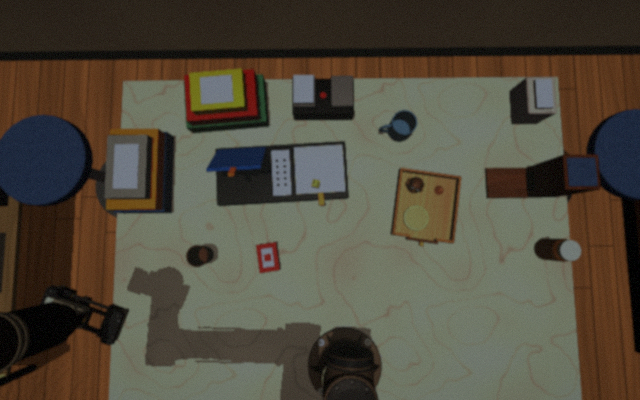

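View pics/scene0.png

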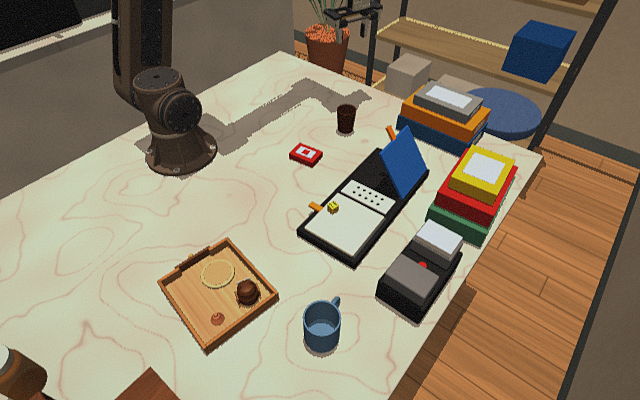

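The top view shows the die at about (316,183) on the white screen, with its tab at (321,199). The coaster is at (417,218), the owl at (415,185) and the bell at (439,189). The blue clock screen is raised on the left, around (240,160). Next I'll measure these with masks.

```bash
cat > m.py <<'E'
from h import *
for n in('top','scene'):
    z=np.load(n+'0.npz'); im,P=z['im'],z['P']; c=cam(n)
    hsv=cv2.cvtColor(im,cv2.COLOR_RGB2HSV)
    def comp(name,lo,hi,box,zr,plane=None):
        u0,v0,u1,v1=box; m=cv2.inRange(hsv,np.array(lo),np.array(hi))
        k=np.zeros_like(m);k[v0:v1,u0:u1]=1; m=m*k
        m=((m>0)&(P[...,2]>zr[0])&(P[...,2]<zr[1])).astype(np.uint8)
        q,l,s,cc=cv2.connectedComponentsWithStats(m)
        if q<2: print(n,name,'none');return
        i=1+np.argmax(s[1:,4]); w=l==i; p=P[w]
        print(n,name,'px',cc[i].round(1),'n',s[i,4],'med',np.median(p,0).round(4),'min',p.min(0).round(3),'max',p.max(0).round(3), 'ray',ray(c,*cc[i],plane).round(4) if plane else '')
        return p
    T=n=='top'
    comp('die',(20,100,60),(35,255,255),(308,175,326,190) if T else (324,198,342,216),(.045,.09),.066 if T else .054)
    comp('stab',(10,120,60),(24,255,255),(312,189,330,210) if T else (305,198,326,216),(.02,.06),.0415)
    comp('ctab',(3,120,60),(22,255,255),(220,160,240,180) if T else (380,120,402,148),(.05,.3))
    p=comp('clock',(100,100,30),(125,255,255),(200,140,270,180) if T else (370,120,432,200),(.03,.3))
    if p is not None:
        ce=np.median(p,0); pp=p[np.linalg.norm(p-ce,axis=1)<.07]; nn=np.linalg.svd(pp-pp.mean(0))[2][2]; print('clock n',nn*np.sign(nn[2]),'ang',np.degrees(np.arccos(abs(nn[2]))))
    comp('white',(0,0,90),(180,60,255),(293,140,350,200) if T else (300,180,370,262),(.034,.05),.042)
    comp('coaster',(18,60,60),(40,255,255),(395,200,432,235) if T else (195,255,240,295),(.005,.03),.016)
    if T:
        m=(P[...,2]>.022)&(P[...,2]<.034)&(hsv[...,2]<60); m[:135]=0;m[210:]=0;m[:,:200]=0;m[:,360:]=0
        q,l,s,cc=cv2.connectedComponentsWithStats(m.astype(np.uint8)); i=1+np.argmax(s[1:,4]); print('slab',s[i],cv2.minAreaRect(np.float32(P[(m)&(P[...,1]<.5)][:,:2])))
    m=(P[...,2]>.028)&(P[...,2]<.040)&np.isfinite(P[...,2]); b=np.zeros_like(m); 
    if T: b[160:250,385:470]=1
    else: b[230:355,150:285]=1
    r=cv2.minAreaRect(np.float32(P[m&b][:,:2])); print('penrim',r)
E
python3 m.py
```

```text
top die px [315.5 183. ] n 36 med [0.5751 0.0853 0.0638] min [0.565 0.077 0.061] max [0.585 0.093 0.068] ray [0.5746 0.0853 0.066 ]
top stab px [321.  197.7] n 55 med [0.5329 0.0685 0.0393] min [0.51  0.059 0.026] max [0.546 0.078 0.044] ray [0.5305 0.0686 0.0415]
top ctab px [231.4 172.2] n 53 med [0.59   0.321  0.1864] min [0.578 0.314 0.162] max [0.606 0.33  0.195] ray 
top clock px [237.5 159. ] n 1077 med [0.6432 0.3212 0.1124] min [0.599 0.245 0.03 ] max [0.702 0.405 0.164] ray 
clock n [0.80246924 0.03622572 0.59559283] ang 53.445094699440496
top white px [319.  168.7] n 2207 med [0.6253 0.0715 0.0403] min [ 0.546 -0.007  0.034] max [0.704 0.155 0.047] ray [0.6249 0.074  0.042 ]
top coaster px [414.5 217.1] n 1014 med [ 0.4665 -0.2375  0.0107] min [ 0.411 -0.295  0.005] max [ 0.524 -0.172  0.022] ray [ 0.4664 -0.2357  0.016 ]
slab [ 216  142  132   64 2808] ((0.615325927734375, 0.19852516055107117), (0.1900884360074997, 0.42716673016548157), 2.7498843669891357)
penrim ((0.4926377832889557, -0.26986855268478394), (0.20099230110645294, 0.24262873828411102), 81.00170135498047)
sc
[... 267 characters left out ...]
scene ctab px [390.5 132.4] n 88 med [0.594  0.3171 0.1791] min [0.581 0.311 0.161] max [0.609 0.331 0.197] ray 
scene clock px [404.5 157.7] n 2153 med [0.6449 0.3248 0.0957] min [0.49  0.241 0.03 ] max [0.701 0.57  0.165] ray 
clock n [0.81165348 0.03995715 0.58277101] ang 54.35432223781284
scene white px [342.5 224.2] n 2343 med [0.6268 0.0575 0.0427] min [ 0.546 -0.012  0.036] max [0.707 0.154 0.047] ray [0.6272 0.0619 0.042 ]
scene coaster px [219.1 273.7] n 1052 med [ 0.4725 -0.2433  0.0157] min [ 0.397 -0.288  0.005] max [ 0.539 -0.176  0.021] ray [ 0.4726 -0.2415  0.016 ]
penrim ((0.49796077609062195, -0.2722557485103607), (0.2002803385257721, 0.23750291764736176), 81.05172729492188)
```

```bash
cat >> h.py <<'E'
def R(yaw,tilt=0):
    "tool down, tool x along yaw; tilt>0: fingers point forward (+x of yaw)"
    y,t=np.radians(yaw),np.radians(tilt)
    h=np.array([np.cos(y),np.sin(y),0]);k=np.array([0,0,1.])
    z=np.sin(t)*h-np.cos(t)*k; x=np.cos(t)*h+np.sin(t)*k
    return np.stack([x,np.cross(z,x),z],1)
E
python3 - <<'E'
from h import *
print(robot.read_tcp_rot().round(2).tolist())
for p,r in [((.575,.085,.22),R(3)),((.575,.085,.05),R(3)),((.47,-.24,.2),R(0)),((.47,-.24,.02),R(0)),((.51,.07,.03),R(2.7,30)),((.6,.07,.2),R(2.7,-24)),((.6,.07,.2),R(2.7,-30))]:
    q=robot.ik(p,r); print(p,None if q is None else np.round(q,0))
for k,p in (('die',(.56,.085,.24)),('coa',(.46,-.24,.24))):
    robot.goto(p,R(3)); c=cam('wrist'); im,d,P=pts('wrist',c); save(im,f'pics/w_{k}.png'); np.savez('w_'+k,im=im,d=d,P=P,M=c[3])
print(robot.read_t(), robot.read_position())
a=[cv2.imread(f'pics/w_{k}.png') for k in('die','coa')]
cv2.imwrite('pics/w1.png',cv2.resize(np.vstack(a),None,fx=.75,fy=.75,interpolation=cv2.INTER_AREA))
E
```

```text
[[0.94, -0.34, -0.0], [-0.34, -0.94, -0.0], [0.0, 0.0, -1.0]]
(0.575, 0.085, 0.22) [ 28.  11. -10.   0. -69.  65.]
(0.575, 0.085, 0.05) [ 28.  20. -22.   0. -48.  65.]
(0.47, -0.24, 0.2) [ -6.   7. -18.   0. -66.  96.]
(0.47, -0.24, 0.02) [ -6.  18. -31.   0. -42.  96.]
(0.51, 0.07, 0.03) None
(0.6, 0.07, 0.2) [ 20.  30.  15.  -7. -97.  73.]
(0.6, 0.07, 0.2) [  19.   35.   20.   -8. -104.   73.]
3.7833 [ 0.46065    -0.23920883  0.23995425]
```

View pics/w1.png

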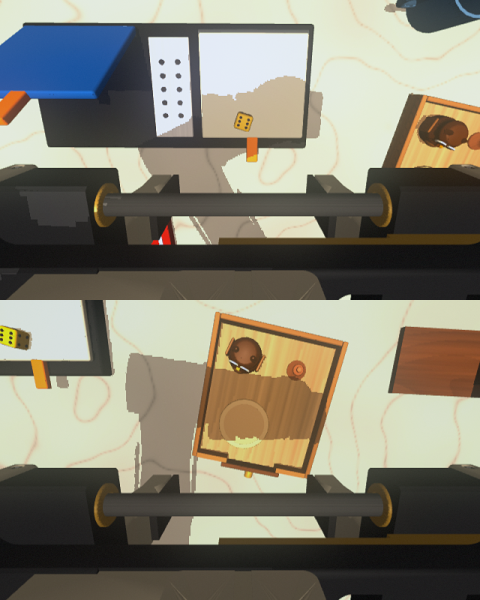

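The upper crop shows the die at about (324,161) full pixels, turned a few degrees from the tool. The lower crop shows the coaster at about (324,164), with the owl and bell clear behind it.

```bash
python3 - <<'E'
from h import *
f,cx,cy,_=cam('wrist')
z=np.load('w_die.npz'); im,P=z['im'],z['P']; c=(f,cx,cy,z['M'])
hsv=cv2.cvtColor(im,cv2.COLOR_RGB2HSV)
m=(P[...,2]>.058)&(P[...,2]<.075); b=np.zeros_like(m); b[140:182,300:345]=1; m&=b
q=np.float32([ray(c,u,v,.066)[:2] for v,u in np.argwhere(m)]); print('die',len(q),cv2.minAreaRect(q*1000),np.nanmedian(P[m],0))
m=cv2.inRange(hsv,np.array((8,150,60)),np.array((24,255,255)))>0; b=np.zeros_like(m); b[182:218,322:348]=1; m&=b&(P[...,2]>.025)
q=np.float32([ray(c,u,v,.0415)[:2] for v,u in np.argwhere(m)]); print('tab',len(q),cv2.minAreaRect(q*1000))
m=(hsv[...,1]<70)&(P[...,2]>.036)&(P[...,2]<.048); b=np.zeros_like(m); b[35:195,262:415]=1; m&=b
q=np.float32([ray(c,u,v,.042)[:2] for v,u in np.argwhere(m)]); print('screen',len(q),cv2.minAreaRect(q*1000))
z=np.load('w_coa.npz'); im,P=z['im'],z['P']; c=(f,cx,cy,z['M'])
m=(P[...,2]>.0125)&(P[...,2]<.0195); b=np.zeros_like(m); b[120:205,285:370]=1; m&=b
m=cv2.morphologyEx(m.astype(np.uint8),cv2.MORPH_OPEN,np.ones((5,5)))
n,l,s,cc=cv2.connectedComponentsWithStats(m); i=1+np.argmax(s[1:,4]); w=l==i
q=np.float32([ray(c,u,v,.016)[:2] for v,u in np.argwhere(w)]); print('coaster',s[i],cv2.minEnclosingCircle(q),q.mean(0),np.nanmedian(P[130:190,295:350,2]))
for t in (25,20,15,10,5,0): print(t,[robot.ik((x,.069,.03),R(2.7,t)) is not None for x in(.50,.51,.52,.53)])
E
```

```text
die 474 ((575.9429321289062, 85.78045654296875), (23.954710006713867, 24.66293716430664), 76.0162124633789) [0.5759918  0.08585448 0.06629387]
tab 463 ((528.7542724609375, 68.83448791503906), (40.07062530517578, 16.80432891845703), 3.339688301086426)
screen 19838 ((626.8600463867188, 74.30403137207031), (158.8463897705078, 158.94715881347656), 2.8719584941864014)
coaster [ 292  133   66   65 3414] ((0.46512454748153687, -0.2406662404537201), 0.04179999232292175) [ 0.46604514 -0.24067944] 0.016718932800022235
25 [False, False, False, False]
20 [False, False, False, False]
15 [True, True, True, True]
10 [True, True, True, True]
5 [True, True, True, True]
0 [True, True, True, True]
```

```bash
python3 - <<'E'
from h import *
r=R(-14)
robot.move_gripper(.6)
robot.goto((.576,.0858,.15),r)
robot.servo_line((.576,.0858,.046)); robot.move_gripper(0)
print('w',robot.read_grip_width()*88, robot.read_position().round(4) if hasattr(robot.read_position(),'round') else robot.read_position())
robot.servo_line((.576,.0858,.17)); print('w',robot.read_grip_width()*88,robot.read_force())
c=(.4655,-.2407)
robot.goto((*c,.15),R(-9)); robot.servo_line((*c,.05)); robot.servo_line((*c,.0215),speed=.05)
print(robot.read_force(),robot.read_position(),robot.read_grip_width()*88)
robot.move_gripper(.5); robot.servo_line((*c,.12)); robot.goto((.46,-.24,.24),R(3))
robot.dwell(.3)
im,d,P=pts('wrist'); save(im[60:300],'pics/w2.png'); np.savez('w2',im=im,P=P)
print(robot.read_t())
E
```

```text
w 0.2504857247515996 [0.576  0.0858 0.0459]
w 0.21917035323040593 [-0.15923734 -0.34759332  0.19190114]
[-0.48606338  0.11606691  0.10581124] [ 0.46553169 -0.24076335  0.02143148] 0.6994571799115811
14.1583
```

View pics/w2.png

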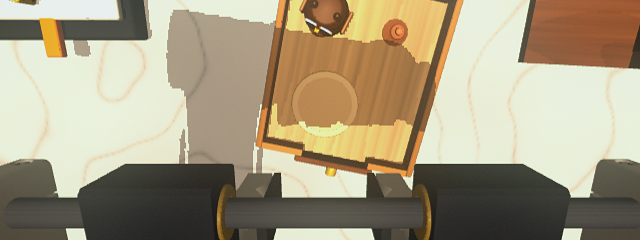

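The grasp missed: the fingers shut fully and the coaster is empty. A yellow corner at top left (50,0) suggests the die is still on the screen, so I'll look again there.

```bash
python3 - <<'E'
from h import *
robot.goto((.54,.085,.2),R(3)); c=cam('wrist'); im,d,P=pts('wrist',c); save(im,'pics/w3.png')
hsv=cv2.cvtColor(im,cv2.COLOR_RGB2HSV)
m=((P[...,2]>.050)&(P[...,2]<.08)&(hsv[...,1]>80)&(P[...,0]>.52)&(P[...,0]<.75)&(P[...,1]>-.03)&(P[...,1]<.17)).astype(np.uint8)
n,l,s,cc=cv2.connectedComponentsWithStats(m)
for i in range(1,n):
    if s[i,4]<60: continue
    Q=P[l==i]; t=Q[Q[:,2]>.061]; print(s[i],cc[i],len(t),Q.min(0).round(3),Q.max(0).round(3),cv2.minAreaRect(np.float32(t[:,:2]*1000)))
print(robot.read_grip_width(),robot.read_t())
E
```

```text
[310 133  29  30 556] [323.88489209 147.85791367] 547 [0.562 0.072 0.05 ] [0.589 0.099 0.069] ((575.6174926757812, 85.66371154785156), (23.859378814697266, 23.747257232666016), 75.03041076660156)
0.4958227783397789 15.4833
```

View pics/w3.png

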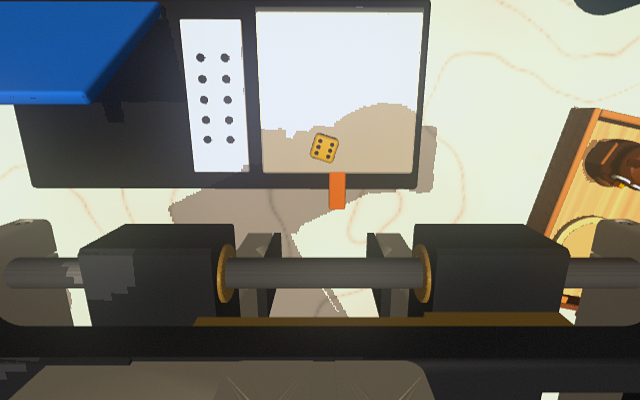

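The die is exactly where it was, at (324,148), and unturned, so the shut fingers never touched it. I'll check the fingertip geometry from the wrist depth, then descend and look before closing.

```bash
python3 - <<'E'
from h import *
robot.move_gripper(.6)
r=R(-14); robot.goto((.5757,.0857,.10),r); robot.servo_line((.5757,.0857,.046))
c=cam('wrist'); im,d,P=pts('wrist',c); f,cx,cy,M=c
T=np.linalg.inv(M)
def pj(p): q=T[:3,:3]@p+T[:3,3]; return q[:2]/q[2]*f+[cx,cy]
tcp=robot.read_position(); print('tcp',tcp,pj(np.array(tcp)),'die top',pj(np.array([.5757,.0857,.066])), robot.read_force(), robot.read_grip_width())
o=im.copy(); cv2.circle(o,tuple(pj(np.array(tcp)).astype(int)),4,(255,0,0),1)
save(o,'pics/w4.png'); np.savez('w4',im=im,P=P,d=d)
R0=np.array(robot.read_tcp_rot()); 
for v in (210,220,230,240,250,260,280): print(v,[((P[v,u]-tcp)@R0).round(3).tolist() for u in (250,323,400)])
ims,_=robot.grab_frame('scene'); save(cv2.resize(ims[150:260,270:400],None,fx=4,fy=4),'pics/s4.png'); print(robot.read_t())
E
```

```text
tcp [0.57698799 0.08627734 0.04810103] [322.72819126 230.61817066] die top [324.19258626 243.77115132] [ 0.96587763 -0.21313697  0.37925789] 0.5992429733134479
210 [[0.011, -0.044, 0.006], [0.011, 0.0, 0.005], [0.011, 0.047, 0.006]]
220 [[0.005, -0.044, 0.005], [0.011, 0.0, -0.012], [0.005, 0.047, 0.005]]
230 [[-0.002, -0.045, 0.005], [0.007, 0.0, -0.019], [-0.002, 0.048, 0.006]]
240 [[0.01, -0.034, -0.041], [0.002, 0.0, -0.019], [0.01, 0.036, -0.041]]
250 [[0.009, -0.033, -0.049], [-0.005, 0.0, -0.018], [0.009, 0.034, -0.051]]
260 [[0.031, -0.019, -0.107], [0.031, 0.0, -0.107], [0.031, 0.02, -0.107]]
280 [[0.027, -0.018, -0.11], [0.027, 0.0, -0.111], [0.027, 0.02, -0.11]]
17.0333
```

View pics/w4.png

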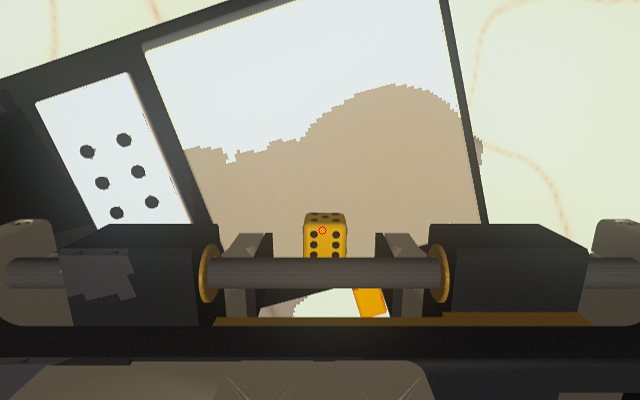

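View pics/s4.png

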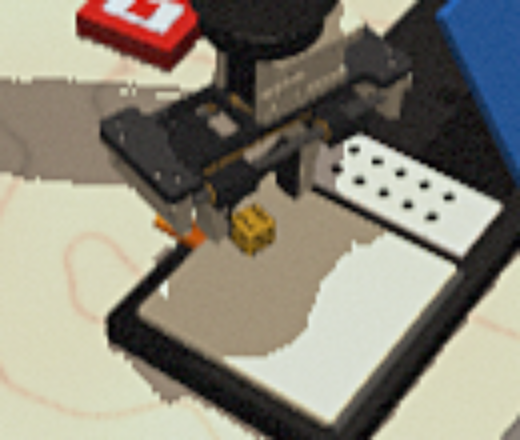

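The wrist view has the die centred between the fingers at (325,235). The finger faces end near row 233, about 35–40 mm behind the TCP, so they may not reach down to the die. I'll measure tip depth at several openings.

```bash
python3 - <<'E'
from h import *
robot.servo_line((.5757,.0857,.12))
R0=np.array(robot.read_tcp_rot())
for g in (.6,.35,.0):
    robot.move_gripper(g); c=cam('wrist'); tcp=np.array(robot.read_position()); im,d,P=pts('wrist',c)
    L=(P-tcp)@R0; m=(L[...,2]>-.08)&(L[...,2]<.03)&(abs(L[...,0])<.03)&(abs(L[...,1])<.07)
    b=L[m]; print(g,robot.read_grip_width(),len(b))
    if len(b):
        print(' z pct',np.percentile(b[:,2],[0,50,90,98,100]).round(4)); t=b[b[:,2]>np.percentile(b[:,2],90)]; print(' tips',t.min(0).round(4),t.max(0).round(4), 'inner',abs(b[:,1]).min().round(4))
    np.savez(f'g{g}',im=im,L=L); save(im,f'pics/g{g}.png')
print(robot.read_position(),robot.read_t())
E
```

```text
0.6 0.6018500059479215 3342
 z pct [-0.08   -0.0534 -0.035  -0.0299 -0.0269]
 tips [-0.0033 -0.0417 -0.035 ] [ 0.0113  0.0421 -0.0269] inner 0.0258
0.35 0.3490673489527359 2710
 z pct [-0.08   -0.0513 -0.0351 -0.0303 -0.0274]
 tips [-0.0024 -0.0306 -0.0351] [ 0.0112  0.031  -0.0274] inner 0.0149
0.0 0.0025129857542346926 1132
 z pct [-0.0769 -0.0598 -0.035  -0.0296 -0.0267]
 tips [ 0.0083 -0.0065 -0.035 ] [ 0.0109  0.007  -0.0267] inner 0.0003
[0.57571305 0.08570002 0.1200017 ] 19.3833
```

The depth at every opening says the real tips end about 28 mm behind the reported TCP, which explains shutting above the die. I'll correct for that, descend in force-checked steps and check the grip width before going on.

```bash
cat >> h.py <<'E'
TIP=.028   # real finger tips lie this far behind the reported TCP
E
python3 - <<'E'
from h import *
robot.move_gripper(.6)
x=(.5757,.0857)
robot.servo_line((*x,.05)); f0=np.array(robot.read_force())
for z in (.035,.027,.022,.019):
    robot.servo_line((*x,z),speed=.08); f=np.array(robot.read_force())-f0; print(z,f.round(2))
    if f[2]>1.5: break
robot.move_gripper(0); print('w mm',robot.read_grip_width()*88)
robot.servo_line((*x,.15)); print('w mm',robot.read_grip_width()*88,robot.read_t())
E
```

```text
0.035 [-0.07  0.78 -0.08]
0.027 [-1.57  0.47 -0.05]
0.022 [-1.11  0.14 -0.78]
0.019 [-1.53  1.34 -0.16]
w mm 23.4574388835807
w mm 23.82814315575764 23.7
```

```bash
python3 - <<'E'
from h import *
c=(.4655,-.2407)
robot.goto((*c,.13),R(-9)); print('w',robot.read_grip_width()*88); robot.servo_line((*c,.03)); f0=np.array(robot.read_force())
for z in (.005,-.001,-.004,-.006):
    robot.servo_line((*c,z),speed=.06); f=np.array(robot.read_force())-f0; print(z,f.round(2))
    if f[2]>1.5: break
robot.move_gripper(.55); robot.dwell(.1); robot.servo_line((*c,.1)); robot.goto((.46,-.24,.2),R(3)); robot.dwell(.2)
cc=cam('wrist'); im,d,P=pts('wrist',cc); save(im[60:300],'pics/w5.png')
m=(P[...,2]>.033)&(P[...,2]<.05)&(np.hypot(P[...,0]-c[0],P[...,1]-c[1])<.045)
print('die',cv2.minAreaRect(np.float32(P[m][:,:2]*1000)),np.median(P[m],0)); 
m=(P[...,2]>.0125)&(P[...,2]<.0195)&(np.hypot(P[...,0]-c[0],P[...,1]-c[1])<.06)
print('coaster',cv2.minEnclosingCircle(np.float32(P[cv2.morphologyEx(m.astype(np.uint8),2,np.ones((5,5)))>0][:,:2])))
print(robot.read_t())
for t in (15,10,5,0): print(t,[robot.ik((x,.069,z),R(2.7,t)) is not None for x,z in((.50,0),(.51,0),(.52,0),(.52,.05))])
for t in (-50,-45,-40,-35,-30,-20): print(t,[robot.ik((.594+s*.04,.07,.15),R(2.7,t)) is not None for s in(-1,0,.5)])
E
```

```text
w 24.036668154259726
0.005 [0.88 0.67 0.4 ]
-0.001 [ 0.08 -0.43 -0.05]
-0.004 [-0.03 -0.1   0.12]
-0.006 [-0.12  0.42 -0.8 ]
die ((465.16009521484375, -241.01083374023438), (24.49932861328125, 24.587543487548828), 82.40106201171875) [ 0.46605381 -0.24075105  0.04028365]
coaster ((0.4651637673377991, -0.24078822135925293), 0.041962526738643646)
29.4833
15 [False, False, False, True]
10 [True, True, True, True]
5 [True, True, True, True]
0 [True, True, True, True]
-50 [True, True, True]
-45 [True, True, True]
-40 [True, True, True]
-35 [True, True, True]
-30 [True, True, True]
-20 [True, True, True]
```

View pics/w5.png

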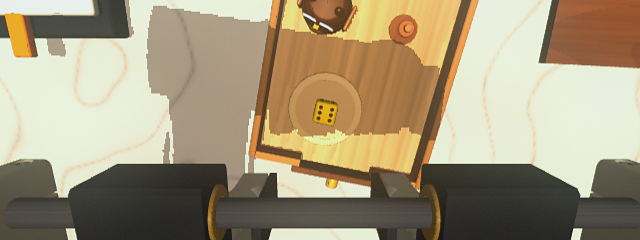

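The die sits centred on the coaster at (325,112), with its top at 0.040 m as expected, and owl and bell are unmoved. Now I'll grip the tab and carry it along the arc.

```bash
cat > arc.py <<'E'
from h import *
H=np.array([.7035,.0775,.030]); Y=2.8; y=np.radians(Y); h=np.array([np.cos(y),np.sin(y),0]); k=np.array([0,0,1.])
def pose(deg,t0=5,back=0):
    t=np.radians(deg); xs=np.cos(t)*h-np.sin(t)*k; zs=np.sin(t)*h+np.cos(t)*k
    r=R(Y,t0-deg); return H-.189*xs+.0065*zs+r[:,2]*(.009+TIP-back), r
def normals():
    im,d,P=pts('scene'); hsv=cv2.cvtColor(im,cv2.COLOR_RGB2HSV); out=[]
    for nm,lo,hi,yc in (('clock',(100,100,30),(125,255,255),.327),('score',(0,0,60),(180,70,255),.0775)):
        m=(cv2.inRange(hsv,np.array(lo),np.array(hi))>0)&(P[...,2]>.046)&(P[...,2]<.18)&(abs(P[...,1]-yc)<.085)&(P[...,0]>.55)&(P[...,0]<.72)
        p=P[m]
        for _ in range(4):
            ce=p.mean(0); n=np.linalg.svd(p-ce,full_matrices=False)[2][2]; e=abs((p-ce)@n); p=p[e<max(.003,2*np.median(e))]
        n*=np.sign(n[2]); out.append(np.degrees(np.arctan2(n@h,n[2]))); print(nm,len(p),n.round(3),'deg',out[-1].round(2))
    return im,out
E
python3 - <<'E'
from arc import *
print([robot.ik(*pose(a)) is not None for a in range(0,60,6)],robot.ik(*pose(54,back=.1)) is not None)
robot.move_gripper(.45)
p,r=pose(0,back=.09); robot.goto(p,r)
f0=np.array(robot.read_force())
for b in (.02,0): robot.servo_line(pose(0,back=b)[0],speed=.1); print((np.array(robot.read_force())-f0).round(2))
robot.move_gripper(0); print('w mm',robot.read_grip_width()*88,robot.read_t())
E
```

```text
[True, True, True, True, True, True, True, True, True, True] True
[-0.14  0.61  0.23]
[ 0.55 -0.05 -0.94]
w mm 17.4271456917319 32.875
```

```bash
python3 - <<'E'
from arc import *
for a in (4,12,20,28,36,44,50,54):
    p,r=pose(a); robot.servo_line(p,r,speed=.09); F=np.array(robot.read_force()); print(a,F.round(1),round(robot.read_grip_width()*88,1))
    if np.linalg.norm(F)>35: print('stop');break
im,o=normals(); save(im[80:330,170:490],'pics/s6.png'); print(robot.read_t())
E
```

```text
4 [-2.6  3.8  2.3] 17.8
12 [-0.9  4.4  1.9] 17.3
20 [-1.7  3.2  1.8] 17.7
28 [-1.4  5.2  0.9] 17.6
36 [-1.1  3.5  1.3] 17.7
44 [-3.1  4.3  1.4] 17.7
50 [-3.1  3.1  0.9] 17.6
54 [-4.   3.9  1.3] 17.6
clock 213 [0.808 0.037 0.588] deg 53.96
score 1869 [0.805 0.038 0.592] deg 53.67
36.1
```

View pics/s6.png

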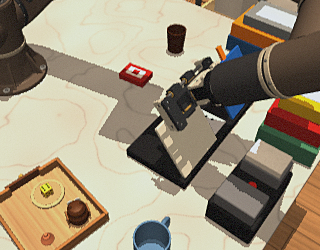

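The score screen stands raised in the gripper, matching the blue one (53.7° against 54.0°), and the die is on the coaster. Now I'll release, back off and check again.

```bash
python3 - <<'E'
from arc import *
robot.move_gripper(.5); robot.servo_line(pose(54,back=.09)[0],speed=.1)
robot.servo_line(np.array(robot.read_position())+[0,0,.08]); 
robot.goto((.45,.0,.25),R(0)); robot.dwell(.3)
im,o=normals(); save(im,'pics/s7.png')
c=(.4655,-.2407); im,d,P=pts('top')
m=(P[...,2]>.03)&(P[...,2]<.05)&(np.hypot(P[...,0]-c[0],P[...,1]-c[1])<.045); print('die',np.median(P[m],0))
print(robot.read_force(),robot.read_t())
E
```

```text
clock 1661 [0.811 0.038 0.584] deg 54.24
score 2478 [0.804 0.039 0.593] deg 53.63
die [ 0.46273264 -0.23824228  0.03758013]
[-0.20340011  0.14834795 -0.30620956] 40.175
```

View pics/s7.png

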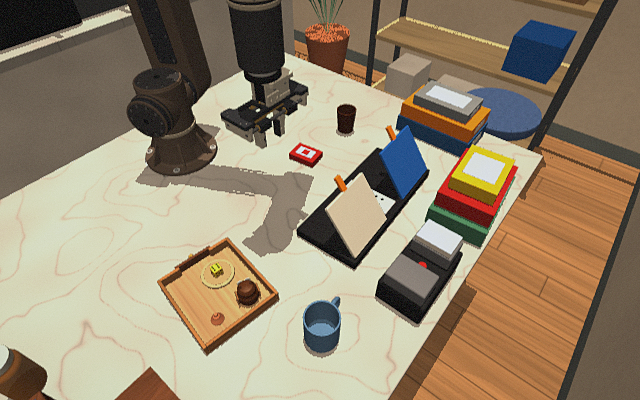

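The two screens lean alike, around (357,215) and (403,160). The die is on the coaster at (217,270), everything else is in place and the arm is clear.

```bash
python3 -c "
from rig import robot
robot.job_done(); print(robot.read_t())"
```

```text
the job is handed in; nothing more can be done
the job is handed in; nothing more can be done
```

The die is on the coaster and the score screen leans like the clock screen. I handed the job in at about 40 s; no verdict is reported.

- **What I did:** I moved the die onto the coaster, gripped the orange tab, carried the score screen up its arc, let go and backed the arm clear.
- **Missed first grasp:** the fingers shut above the die. I should have stopped when the grip width read near zero, but the script went on to the coaster empty-handed. Depth images showed the real finger tips about 28 mm behind the reported TCP, which does not match the description. With that corrected, the second grasp held (23.8 mm wide).
- **Last checks:**
  - **Screens:** after release the score screen measured 53.6° and the clock screen 54.2°, within the 8° allowed. The clock screen read 53–54° before I moved anything.
  - **Die:** the close wrist view put it within 1 mm of the coaster's centre, top at 0.040 m as expected. The final top view, which is coarser, put it within about 4 mm of the centre and read the top about 2 mm lower.
  - **Rest of the scene:** the coaster measured within 1 mm of its start. By eye, the other objects and the gate had not moved. The arm touched nothing, with 0.4 N read at the wrist.

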